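# Power up the cell tester and hold the test key

## Task

Switch on the loose power strip lying behind the cell tester by pushing its rocker fully over to the other side, then press the tester's round key all the way down and let it come back up (this zeroes it), and then press the long bar key all the way down and keep it held, so that the cell is under test. Do the three in that order and finish with the bar key still held down by the fingers. Do not press the square key, and pick nothing up: leave the strip, the cell in the tester and the other things on the bench where they are.

Things in the scene. Friction and masses are not known exactly. Their poses are not given: they have to be found in the camera images.
- strip: loose off-white power strip, 54 x 249 x 42 mm plus a short cord stub at its -y end, lying on the bench, about 0.45 kg. Origin at the middle of its underside; y runs along the strip, z up, and its -x side is the one nearer the robot. Sockets fill the +y part; the rocker lies near the -y end
- strip_switch (a joint): angle of the strip's rocker: 0 rad off (as it starts: half on the strip's -x side raised), 0.175 level, 0.349 fully over (that half down). Pushing down its -x half increases it. No spring or snap: it stays where it is left, with a light friction (about 2 N at its edge)
- rocker_press (a point): where to push down, 47 mm above the bench, fixed to the strip: 14 mm to the strip's -x side of the rocker's pivot, just outside its raised edge. Have the fingertips' narrow (19 mm) side across the strip (tool x along strip x), centred here, so that only their edge bears on the raised half: a fingertip reaching over the pivot line can only bring the rocker level. 6 N is enough
- rocker_pivot (a point): middle of the rocker's pivot, on the strip's centre line, 39 mm above the bench. The rocker is a flat paddle, 24 mm along strip x by 12 mm along strip y. Its edge on the strip's -x side, 11 mm from the pivot, is 47 mm above the bench when off and about 43 mm when fully over; the casing round it is 42 mm high, up to 25 mm to either side of the pivot
- tester: grey cell tester, a low enclosure 110 (x) x 220 (y) x 30 mm (z), fixed to the bench. Origin at the centre of its underside, z up, x away from the robot at yaw 0. Three key modules stand in a row along y, centred at x -22 mm; a white cell lies in a cradle behind them, at x +32 mm
- round_module: black module (50 x 62 x 14 mm) with the white round key (28 mm diameter), fixed on top of the tester. Origin at the centre of its underside, on the tester's top, 30 mm above the bench; z up; same yaw as the tester. Which of the three places in the row (68 mm apart) it takes varies.
- square_module: black module (50 x 62 x 14 mm) with the white square key (26 x 26 mm), fixed on top of the tester. Origin at the centre of its underside, on the tester's top, 30 mm above the bench; z up; same yaw as the tester. Which of the three places in the row (68 mm apart) it takes varies.
- bar_module: black module (50 x 62 x 14 mm) with the white long bar key (18 mm in x, 50 mm in y), fixed on top of the tester. Origin at the centre of its underside, on the tester's top, 30 mm above the bench; z up; same yaw as the tester. Which of the three places in the row (68 mm apart) it takes varies.
- round_key (a joint): value of the round key: 0 m up, 0.006 m fully down (hard stop). Spring key: it needs 1.2 N to start moving, 4.8 N at the bottom, and springs back up when released. To be pressed second and released.
- square_key (a joint): value of the square key: 0 m up, 0.006 m fully down (hard stop). Spring key: it needs 1.2 N to start moving, 4.8 N at the bottom, and springs back up when released. Not to be pressed.
- bar_key (a joint): value of the long bar key: 0 m up, 0.006 m fully down (hard stop). Spring key: it needs 1.2 N to start moving, 4.8 N at the bottom, and springs back up when released. To be pressed last and held down.
- round_top (a point): centre of the round key's top face, moving with the key: 54 mm above the bench when up, 48 mm when fully down; the key then still stands 4 mm above its module
- square_top (a point): centre of the square key's top face, moving with the key: 54 mm above the bench when up, 48 mm when fully down; the key then still stands 4 mm above its module
- bar_top (a point): centre of the bar key's top face, moving with the key: 54 mm above the bench when up, 48 mm when fully down; the key then still stands 4 mm above its module
- cell: small white cell, 10 mm diameter and 36 mm long, with two leads, lying loose in the tester's cradle, its top 40 mm above the bench; leave it. Its origin lies between the cell and the leads, on the underside
- flux_bottle: bystander: flux bottle with a spout, 40 x 40 x 112 mm, standing loose behind the strip; origin at the centre of its underside
- mug_1: bystander: mug, 86 x 120 x 88 mm, loose, to the right of the tester; origin at the centre of its underside
- tape_1: bystander: black tape roll, 62 x 60 x 19 mm, loose, in front to the left; origin at the centre of its underside
- tweezers_1: bystander: tweezers 124 mm long and 8 mm high, loose, between strip and organiser box; origin at the centre of the underside
- pliers_1: bystander: pliers with blue handles, 63 x 118 x 12 mm, loose, at the right; origin at the centre of the underside

How it is judged:
By the outcome, as a careful person would: the job done as asked, in the order asked, and still so for the second after the job is handed in, while the arm keeps its last pose, push and grip.
It also fails if it takes over 45 s, if anything falls off the work surface, if the arm or the gripper's body presses on something with over 40 N, if the wrist force passes 120 N, or if a joint passes its speed limit or range.

## Robot

A 7-joint arm with a two-finger parallel gripper is mounted at the origin on a cart in front of the work surface, level with it; the furniture and walls round the work are solid. World frame = base frame: x ahead of the robot, y to its left, z up, the work surface at z = 0. Lengths are in m, angles in rad, forces in N, time in s.
With the tool pointing down it reaches from about 0.425 to 0.875 m from the base axis. Payload 4.7 kg.
Tool frame: the origin (TCP) lies on the front face of the gripper's body, between the roots of the fingers; the fingertips stand 70 mm ahead of it and the grasp point (between the pads) lies 51 mm ahead of it; z points along the fingers, y is the line along which they close (so a half turn about z gives the same grasp; the last joint's range is limited). The gripper opens to 87 mm and grips with 3 to 60 N. Pads are 19 mm wide; open, the fingers measure 117 mm over their backs; the gripper's body (75 mm by 190 mm) begins 51 mm behind the grasp point.
Start: joints at [1.156, 0.321, -0.07, 1.45, 0.023, 1.371, -0.057], TCP at [0.27, -0.591, 0.292] pointing down, gripper open.
Joint ranges: [-2.86, 2.86], [-0.3, 2.09], [-1.38, 1.24], [0.06, 2.45], [-1.56, 4.7], [0.09, 2.05], [-2.69, 2.69]. Speed limits (rad/s): [2.57, 2.57, 3.14, 3.14, 3.14, 3.14, 3.14].

## Interface

Orientations are given as a rotation vector (axis times angle).
In Python, from station import manip gives the robot as it stands.
- The arm moves only by the shell command python3 -m pendant 'ROWS' [OPENING] [FORCE]. ROWS is text: rows parted by semicolons, each of 6 numbers parted by spaces: the shift along the world's x, y, z in cm, then the turn, a rotation vector about the world's x, y, z in degrees. A call has exactly 5 rows; each row shifts and turns the commanded pose from where the row before left it; what a row does not reach is not made up. A row lasts 1/10 s, in which the tool goes at most 50 mm and 8.59 degrees, less where a joint would pass 70% of its speed; a pose out of reach is approached as far as the arm can. A call with a gripper value outside its range is refused whole. OPENING is the opening, from 0 (shut) to 1 (fully open), set as the call begins (- or left out, the last holds). The fingers move at their own pace and stop on an object; FORCE is the grip in N (left out, the last holds). Time passes only in rows, so rows that do not move let the fingers close, or fill a call up. It gives the time, the measured TCP pose, the force, the opening and the grip force at its end, in the units of the state.
- manip.state(): the state, without advancing time (a new reading comes with each control period).
- manip.get_image(name): name is "side" or "top" or "wrist"; returns a dict with "image" (384x512x3 uint8, red, green, blue), "K" (3x3 intrinsics, pixels), "k1" (the pictures are not rectified: a ray, as slopes to the right and down, at radius r is drawn at 1 + k1 r^2 times it, then the intrinsics apply), "position" and "attitude" of the camera in the world. Camera axes: x right, y down, z forward; pixel columns grow to the right and rows downward; lengths in m; the calibration is good to about 2 mm. A picture is of the moment at which its call begins. There is no depth.
- manip.finish_job(): hands the job in; it is judged then, once.
The state is a dict: "time_s": time; "joints": joint angles; "qvel": joint speeds; "effort": joint torques, N m; "ee_pos": TCP position; "orientation": TCP orientation; "ft_force": force on the tool from outside, world axes, zero at the start; "moment": the same for the moment, N m; "finger_gap": opening from 0.0 (shut) to 1.0 (fully open); "grasp_force": force on a finger pad.
Only numpy, scipy, OpenCV 4.12 (cv2) and the standard library are available. Lean on these libraries where they do the work, as an engineer would, in place of code of your own. Each camera call takes 0.05 s, during which the arm holds its last target. There are 200 camera calls.

## Working session

There is one attempt and no reset: what is moved stays moved. The work goes in short steps, Python scripts to look and compute and a shell command to move; the robot and the scene stay as the last step left them, time stands still between calls to the robot, and variables do not carry over. Pictures are saved under pics/ and viewed, at most 10 in all, crops included, and the job is handed in when it is done.

```bash
mkdir -p pics; cat > h.py <<'E'
import numpy as np, cv2
from scipy.spatial.transform import Rotation as R
from station import manip
def grab(n):
    d=manip.get_image(n); return d
def rot(d):
    a=np.array(d["attitude"],float)
    return a if a.shape==(3,3) else R.from_rotvec(a).as_matrix()
def ray(d,uv):
    K=np.array(d["K"]); dist=np.array([d["k1"],0,0,0,0.])
    p=cv2.undistortPoints(np.array(uv,float).reshape(-1,1,2),K,dist).reshape(-1,2)
    v=np.c_[p,np.ones(len(p))]@rot(d).T
    return np.array(d["position"]),v
def onplane(d,uv,z):
    o,v=ray(d,uv); return o+v*((z-o[2])/v[:,2])[:,None]
E
python3 - <<'E'
from h import *
print(manip.state())
a=[]
for n in("top","side"):
    d=grab(n); print(n,d["position"],d["attitude"],d["k1"],d["K"])
    cv2.imwrite(f"pics/{n}0.png",cv2.resize(d["image"][:,:,::-1],(800,600),interpolation=cv2.INTER_CUBIC))
    np.save(f"{n}0.npy",d,allow_pickle=True)
E
```

```text
{'time_s': 0.0, 'joints': array([ 1.15610613,  0.3218299 , -0.07007624,  1.45168384,  0.02261246,
        1.37076467, -0.0569317 ]), 'qvel': array([-0.0020799 , -0.00119287, -0.00019772,  0.00015437,  0.00011081,
       -0.0001348 ,  0.00018641]), 'effort': array([ 3.13586479e-04, -4.91283774e+01, -4.03807629e-01, -3.12527382e+01,
       -6.38326071e-02,  4.35631745e-02,  1.82720810e-04]), 'ee_pos': array([ 0.27003165, -0.59079931,  0.29115239]), 'orientation': array([-3.06788229e+00, -6.67994994e-01,  8.04877137e-04]), 'ft_force': array([ 0.30590214, -0.49378042, -0.32933727]), 'moment': array([-0.00330095,  0.01990818, -0.02125275]), 'grasp_force': 0.0, 'finger_gap': 1.000231391963359}
top [ 0.35905826 -0.05846281  1.34908963] [-2.14027121  2.12666066 -0.17527701] -0.001283958334277722 [[491.49650759   0.         263.93451604]
 [  0.         491.49650759 194.87340168]
 [  0.           0.           1.        ]]
side [0.28328079 0.65973958 0.73244975] [-0.46167355  2.69517653 -1.20509776] -0.04453762049704942 [[381.84757745   0.         254.73509162]
 [  0.         381.84757745 190.77914776]
 [  0.           0.           1.        ]]
```

View pics/top0.png

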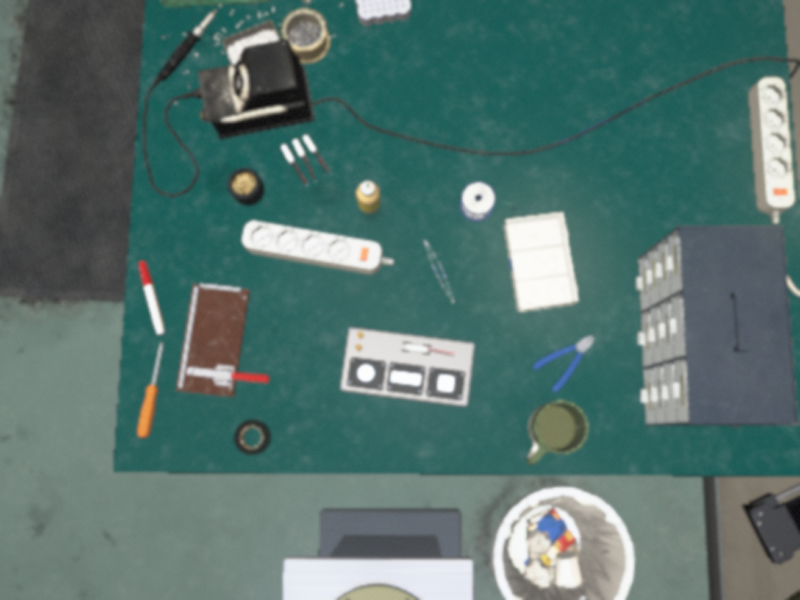

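View pics/side0.png

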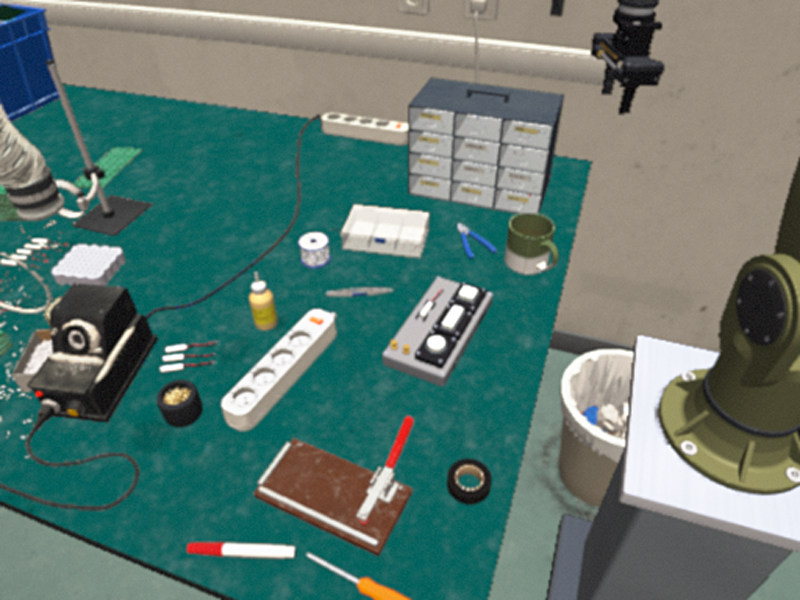

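The top view shows the strip at (245–380, 220–272) with its orange rocker at (365,254). The keys are round (366,372), bar (405,378) and square (446,382), all in 800x600 pixels. The other strip at the far right is a different one.

```bash
python3 - <<'E'
from h import *
d=np.load("top0.npy",allow_pickle=True).item(); im=d["image"]; s=1.5625*2/2
s=800/512
hsv=cv2.cvtColor(im,cv2.COLOR_RGB2HSV)
def comps(m,x0,y0,x1,y1):
    z=np.zeros_like(m); a=[int(v/s) for v in(x0,y0,x1,y1)]
    z[a[1]:a[3],a[0]:a[2]]=m[a[1]:a[3],a[0]:a[2]]
    c,_=cv2.findContours(z,cv2.RETR_EXTERNAL,cv2.CHAIN_APPROX_NONE)
    n,l,st,ce=cv2.connectedComponentsWithStats(z)
    return [(st[i,4],ce[i],cv2.minAreaRect(np.argwhere(l==i)[:,::-1].astype(np.float32))) for i in range(1,n) if st[i,4]>15]
wh=((hsv[...,1]<40)&(hsv[...,2]>215)).astype(np.uint8)
print("keys")
for a,c,r in comps(wh,343,352,470,402): print(a,c*s,onplane(d,c,.054)[0],r[1])
orr=(((hsv[...,0]<18)&(hsv[...,1]>90)&(hsv[...,2]>120))).astype(np.uint8)
print("rocker")
for a,c,r in comps(orr,340,235,385,275): print(a,c*s,onplane(d,c,.042)[0],cv2.boxPoints(r)*s)
ws=((hsv[...,1]<60)&(hsv[...,2]>150)|(orr>0)).astype(np.uint8)
print("strip")
for a,c,r in comps(ws,230,210,400,282):
    b=cv2.boxPoints(r); P=onplane(d,b,.035); print(a,onplane(d,np.array(r[0]),.035),P,np.linalg.norm(np.diff(P,axis=0),axis=1))
    
t=((hsv[...,1]<50)&(hsv[...,2]>110)).astype(np.uint8)
t=cv2.morphologyEx(t,cv2.MORPH_CLOSE,np.ones((13,13)))
for a,c,r in comps(t,330,318,485,412):
    b=cv2.boxPoints(r); P=onplane(d,b,.03); print("tester",a,onplane(d,np.array(r[0]),.03),P,np.linalg.norm(np.diff(P,axis=0),axis=1))
E
```

```text
keys
517 [415.36508704 358.42299323] [ 0.48414135 -0.06018709  0.054     ] (23.0, 79.0)
91 [365.14423077 372.40728022] [0.45998526 0.0243041  0.054     ] (10.0, 10.0)
138 [405.25362319 377.53623188] [ 0.45179204 -0.04335836  0.054     ] (19.233304977416992, 7.212489604949951)
102 [445.28186275 382.62867647] [ 0.44367796 -0.11072173  0.054     ] (10.0, 10.0)
rocker
23 [363.58695652 253.32880435] [0.66857788 0.0312642  0.042     ] [[360.9375 248.4375]
 [365.625  248.4375]
 [365.625  257.8125]
 [360.9375 257.8125]]
strip
1771 [[0.68319907 0.11363475 0.035     ]] [[ 0.67891625  0.25131236  0.035     ]
 [ 0.73497731  0.24403232  0.035     ]
 [ 0.68748633 -0.02409093  0.035     ]
 [ 0.63210578 -0.01504036  0.035     ]] [0.05653177 0.27229665 0.05611523]
tester 3516 [[ 0.473097   -0.04580795  0.03      ]] [[ 0.4301491   0.07165475  0.03      ]
 [ 0.54388334  0.05963764  0.03      ]
 [ 0.51648646 -0.16448491  0.03      ]
 [ 0.40357476 -0.14936658  0.03      ]] [0.11436734 0.22579085 0.11391934]
```

Key spacing comes out at 68.1 mm (correct), tester yaw about -6.9°, strip yaw about -10°. The rocker pivot is at about (0.6685, 0.031), and the strip's centre line agrees with it. I'll approach with the gripper shut and tool x turned by -34.6°.

```bash
python3 -m pendant '0.6 4.5 1.4 0 0 -6.9;0.6 4.5 1.4 0 0 -6.9;0.6 4.5 1.4 0 0 -6.9;0.6 4.5 1.4 0 0 -6.9;0.6 4.5 1.4 0 0 -6.9' 0 10
python3 -m pendant '3.3 3.7 0 0 0 0;3.3 3.7 0 0 0 0;3.3 3.7 0 0 0 0;3.3 3.7 0 0 0 0;3.3 3.7 0 0 0 0'
python3 -m pendant '3 3.7 -1.5 0 0 0;3 3.7 -1.5 0 0 0;3 3.7 -1.5 0 0 0;3 3.7 -1.5 0 0 0;0 0 0 0 0 0'
python3 - <<'E'
from h import *
s=manip.state(); print(s["ee_pos"],R.from_rotvec(s["orientation"]).as_matrix())
d=grab("wrist"); print(d["position"],onplane(d,[[256,192]],.04))
np.save("w0.npy",d,allow_pickle=True)
cv2.imwrite("pics/w0.png",d["image"][:,:,::-1])
E
```

```text
time_s: 0.6
ee_pos: [0.3002, -0.3641, 0.3623]
orientation: [-3.129, 0.28, 0.001]
ft_force: [1.6, -0.3, 0.3]
finger_gap: 0.636
grasp_force: 0.0
time_s: 1.1
ee_pos: [0.466, -0.1794, 0.3622]
orientation: [3.129, -0.272, -0.0]
ft_force: [0.2, -0.6, 0.2]
finger_gap: 0.17
grasp_force: 0.0
time_s: 1.6
ee_pos: [0.5862, -0.0254, 0.2989]
orientation: [-3.125, 0.255, 0.007]
ft_force: [-0.7, 0.3, 0.1]
finger_gap: 0.003
grasp_force: 0.0
[ 0.58618529 -0.0254253   0.29887004] [[ 0.98678654 -0.16197574 -0.00402335]
 [-0.16194825 -0.9867784   0.00641472]
 [-0.00500918 -0.00567838 -0.99997133]]
[ 0.6592085  -0.03772039  0.39139154] [[ 0.55640928 -0.02414472  0.04      ]]
```

View pics/w0.png

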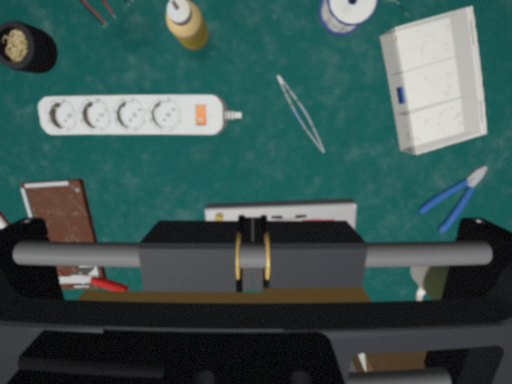

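The wrist view shows the strip parallel to the image rows at (38–224, 94–136), with the orange rocker at (201,115). Measuring it from here.

```bash
python3 - <<'E'
from h import *
d=np.load("w0.npy",allow_pickle=True).item(); hsv=cv2.cvtColor(d["image"],cv2.COLOR_RGB2HSV)
sub=np.zeros(hsv.shape[:2],np.uint8); sub[85:150,30:250]=1
o=((hsv[...,0]<20)&(hsv[...,1]>90)&(hsv[...,2]>120)&(sub>0)&(np.arange(512)[None]>185)).astype(np.uint8)
w=(((hsv[...,1]<70)&(hsv[...,2]>130)|(o>0))&(sub>0)).astype(np.uint8)
w=cv2.morphologyEx(cv2.morphologyEx(w,cv2.MORPH_CLOSE,np.ones((9,9))),cv2.MORPH_OPEN,np.ones((15,15)))
for m,z in((o,.042),(w,.038)):
    r=cv2.minAreaRect(np.argwhere(m)[:,::-1].astype(np.float32)); b=cv2.boxPoints(r)
    P=onplane(d,b,z); print(m.sum(),r,onplane(d,np.array(r[0]),z)[0],np.linalg.norm(np.diff(P,axis=0),axis=1))
    e=np.diff(P,axis=0)
    print(np.degrees(np.arctan2(e[:,1],e[:,0])))
E
```

```text
161 ((200.5, 114.0), (18.0, 9.0), 90.0) [0.66941547 0.02850687 0.042     ] [0.01131619 0.02206698 0.01149343]
[-99.77432365 168.24728825  80.33027438]
7326 ((130.99998474121094, 113.99998474121094), (183.99996948242188, 39.99999237060547), -0.0) [0.68518721 0.1182381  0.038     ] [0.05257915 0.24190367 0.04952723]
[ -20.22514764 -100.54492643  169.16123725]
```

```bash
python3 -m pendant '1.8 1.5 -3 0 0 -0.3;1.8 1.5 -3 0 0 -0.3;1.8 1.5 -3 0 0 0;1.5 1.4 -3 0 0 0;0 0 -2.5 0 0 0'
python3 -m pendant '0 0 0 0 0 0;0 0 0 0 0 0;0 0 0 0 0 0;0 0 0 0 0 0;0 0 0 0 0 0'
python3 - <<'E'
from h import *
s=manip.state(); M=R.from_rotvec(s["orientation"]).as_matrix(); print(s["ee_pos"],M, s["ee_pos"]+.07*M[:,2],s["ft_force"])
E
```

```text
time_s: 2.15
ee_pos: [0.6547, 0.027, 0.1556]
orientation: [-3.127, 0.286, 0.001]
ft_force: [1.2, -0.4, 0.7]
finger_gap: 0.007
grasp_force: 0.0
time_s: 2.65
ee_pos: [0.6548, 0.0254, 0.1589]
orientation: [3.128, -0.289, 0.004]
ft_force: [-0.6, 0.3, -0.6]
finger_gap: 0.01
grasp_force: 0.0
[0.6548021  0.02539258 0.1589405 ] [[ 9.83028994e-01 -1.83434714e-01  2.38812040e-03]
 [-1.83433991e-01 -9.83031892e-01 -5.20123175e-04]
 [ 2.44300716e-03  7.32337056e-05 -9.99997013e-01]] [0.65496927 0.02535617 0.08894071] [-0.60688116  0.27775264 -0.55051164]
```

```bash
python3 -m pendant '0 0.7 -1 0 0 0;0 0 -1 0 0 0;0 0 -1 0 0 0;0 0 -0.5 0 0 0;0 0 0 0 0 0'
python3 -m pendant '0 0 -0.2 0 0 0;0 0 -0.1 0 0 0;0 0 -0.1 0 0 0;0 0 0 0 0 0;0 0 0 0 0 0'
python3 - <<'E'
from h import *
d=grab("side"); np.save("s1.npy",d,allow_pickle=True)
o=[170,170]
im=d["image"][150:310,110:323,::-1]
cv2.imwrite("pics/s1.png",cv2.resize(im,(799,600),interpolation=cv2.INTER_CUBIC))
E
```

```text
time_s: 3.15
ee_pos: [0.6534, 0.0326, 0.1205]
orientation: [3.128, -0.288, -0.004]
ft_force: [0.3, -0.5, -0.8]
finger_gap: 0.003
grasp_force: 0.0
time_s: 3.65
ee_pos: [0.6544, 0.0328, 0.1185]
orientation: [3.128, -0.288, 0.001]
ft_force: [-0.0, -0.5, -0.5]
finger_gap: 0.007
grasp_force: 0.0
```

View pics/s1.png

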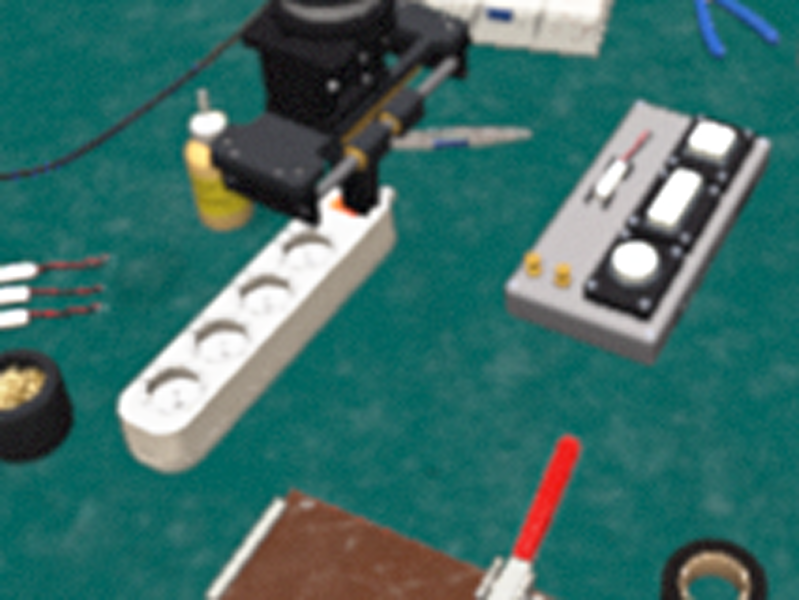

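The fingers stand over the robot-side half of the orange rocker at (345,207). Pressing down gently.

```bash
python3 -m pendant '0 0 -0.2 0 0 0;0 0 -0.1 0 0 0;0 0 -0.1 0 0 0;0 0 -0.1 0 0 0;0 0 0 0 0 0'
python3 -m pendant '0 0 -0.1 0 0 0;0 0 -0.1 0 0 0;0 0 -0.1 0 0 0;0 0 0 0 0 0;0 0 0 0 0 0'
```

```text
time_s: 4.2
ee_pos: [0.6532, 0.0332, 0.1137]
orientation: [3.128, -0.288, -0.004]
ft_force: [-4.2, -0.2, 5.1]
finger_gap: 0.005
grasp_force: 3.0
time_s: 4.7
ee_pos: [0.6534, 0.0333, 0.1132]
orientation: [3.127, -0.288, -0.003]
ft_force: [-9.9, -1.1, 18.6]
finger_gap: 0.006
grasp_force: 10.0
```

Firm stop at a tip height of 43 mm, which is the fully-over height. I'll lift off and check.

```bash
python3 -m pendant '0 0 2 0 0 0;0 0 3 0 0 0;-2 -0.5 4 0 0 0;-4 -1 4 0 0 0;-4 -1 1 0 0 0'
python3 -m pendant '-2 0 0 0 0 1;-2 0 0 0 0 1;0 0 0 0 0 1;0 0 0 0 0 0;0 0 0 0 0 0'
python3 - <<'E'
from h import *
s=manip.state(); print(s["ee_pos"],s["ft_force"])
out=[]
w=grab("wrist"); np.save("w2.npy",w,allow_pickle=True)
d=grab("side"); np.save("s2.npy",d,allow_pickle=True)
d0=np.load("side0.npy",allow_pickle=True).item()
f=lambda im:cv2.resize(im[185:245,170:230,::-1],(390,390),interpolation=cv2.INTER_CUBIC)
c=np.hstack([f(d0["image"]),f(d["image"])])
cv2.imwrite("pics/s2.png",c); cv2.imwrite("pics/w2.png",w["image"][:,:,::-1])
E
```

```text
time_s: 5.2
ee_pos: [0.5609, 0.0099, 0.2489]
orientation: [-3.127, 0.286, -0.011]
ft_force: [0.6, 0.3, 0.6]
finger_gap: 0.009
grasp_force: 0.0
time_s: 5.7
ee_pos: [0.5203, 0.0091, 0.2451]
orientation: [-3.134, 0.207, -0.001]
ft_force: [0.5, -0.8, 0.7]
finger_gap: 0.005
grasp_force: 0.0
[0.52028234 0.00910433 0.24509827] [ 0.47839182 -0.77442333  0.72217312]
```

View pics/s2.png

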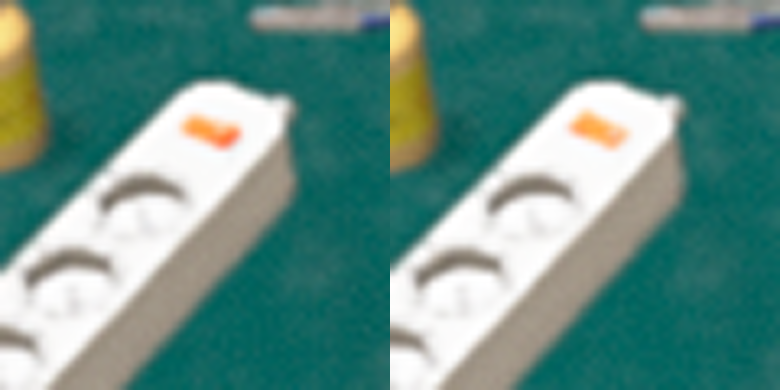

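View pics/w2.png

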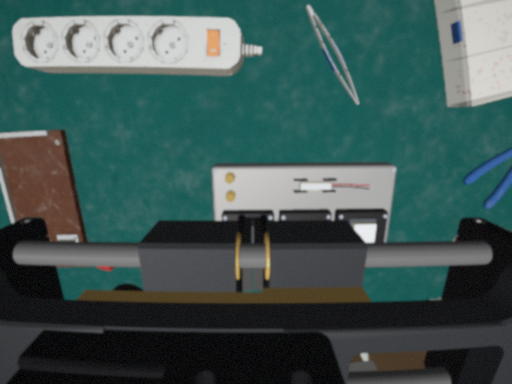

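The before/after pair shows the rocker's near edge raised (dark lip at (225,135)) before and down after, with the strip not moved. In the wrist view the tester is at (212–395, 165–245), cell in place. Next, the round key at (0.460, 0.0243).

```bash
python3 -m pendant '-2 0.5 -2 0 0 0.4;-2 0.5 -2 0 0 0;-2 0.5 -2 0 0 0;0 0 -2 0 0 0;0 0 -1 0 0 0'
python3 -m pendant '0 0 -1 0 0 0;0 0 -0.5 0 0 0;0 0 0 0 0 0;0 0 0 0 0 0;0 0 0 0 0 0'
python3 - <<'E'
from h import *
s=manip.state(); M=R.from_rotvec(s["orientation"]).as_matrix(); print(s["ee_pos"], s["ee_pos"]+.07*M[:,2],M[:,0])
d=grab("side")
cv2.imwrite("pics/s3.png",cv2.resize(d["image"][160:270,210:350,::-1],(760,597),interpolation=cv2.INTER_CUBIC))
E
```

```text
time_s: 6.3
ee_pos: [0.4587, 0.0243, 0.1535]
orientation: [-3.135, 0.194, 0.003]
ft_force: [0.1, 0.3, 0.6]
finger_gap: 0.006
grasp_force: 0.0
time_s: 6.8
ee_pos: [0.46, 0.0241, 0.1407]
orientation: [-3.135, 0.196, -0.002]
ft_force: [0.5, -0.9, 0.0]
finger_gap: 0.006
grasp_force: 0.0
[0.46003857 0.02413714 0.14071207] [0.46011855 0.02413326 0.07071211] [ 0.99225069 -0.1242468   0.00114056]
```

View pics/s3.png

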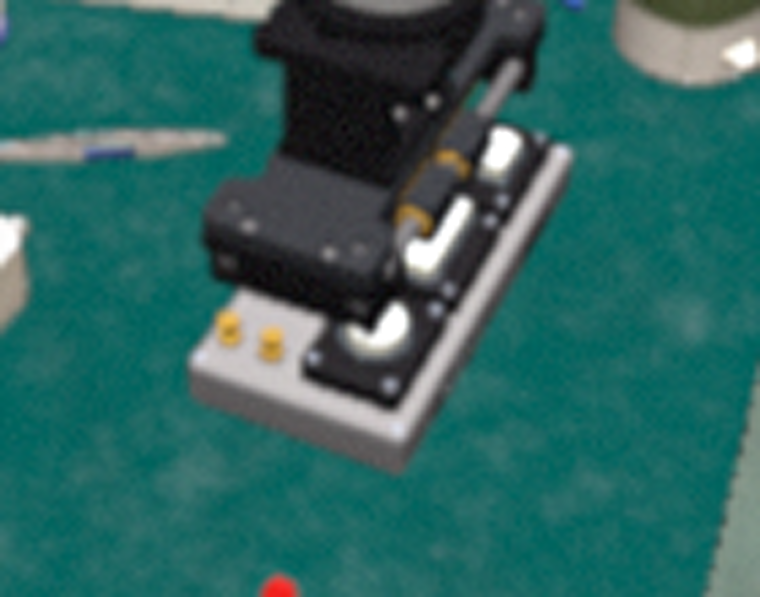

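The fingers hang over the round key at (380,325). Pressing it down 6 mm with a small overtravel.

```bash
python3 -m pendant '0 0 -0.8 0 0 0;0 0 -0.7 0 0 0;0 0 -0.4 0 0 0;0 0 -0.3 0 0 0;0 0 0 0 0 0'
python3 -m pendant '0 0 -0.1 0 0 0;0 0 -0.1 0 0 0;0 0 -0.1 0 0 0;0 0 0 0 0 0;0 0 0 0 0 0'
```

```text
time_s: 7.35
ee_pos: [0.4594, 0.024, 0.1182]
orientation: [3.135, -0.195, -0.001]
ft_force: [-1.3, -0.5, 5.0]
finger_gap: 0.008
grasp_force: 2.2
time_s: 7.85
ee_pos: [0.4595, 0.0241, 0.1176]
orientation: [3.133, -0.195, -0.002]
ft_force: [-9.8, 0.1, 26.5]
finger_gap: 0.001
grasp_force: 13.3
```

Hard stop reached at 48 mm. Lifting and moving to the bar key.

```bash
python3 -m pendant '0 0 1.5 0 0 0;0 0 1.5 0 0 0;0 0 1 0 0 0;0 0 0 0 0 0;0 0 0 0 0 0'
python3 -m pendant '-0.2 -2.2 0 0 0 0;-0.3 -2.3 0 0 0 0;-0.3 -2.3 0 0 0 0;0 0 -1 0 0 0;0 0 0 0 0 0'
python3 - <<'E'
from h import *
s=manip.state(); M=R.from_rotvec(s["orientation"]).as_matrix(); print(s["ee_pos"]+.07*M[:,2])
d=grab("side")
cv2.imwrite("pics/s4.png",cv2.resize(d["image"][160:270,210:350,::-1],(760,597),interpolation=cv2.INTER_CUBIC))
E
```

```text
time_s: 8.35
ee_pos: [0.4592, 0.024, 0.1547]
orientation: [3.135, -0.195, -0.001]
ft_force: [-0.4, 0.6, 0.6]
finger_gap: 0.007
grasp_force: 0.0
time_s: 8.85
ee_pos: [0.45, -0.0437, 0.1431]
orientation: [-3.134, 0.197, 0.006]
ft_force: [-1.1, -0.2, -0.3]
finger_gap: 0.005
grasp_force: 0.0
[ 0.44975946 -0.0436553   0.07312366]
```

View pics/s4.png

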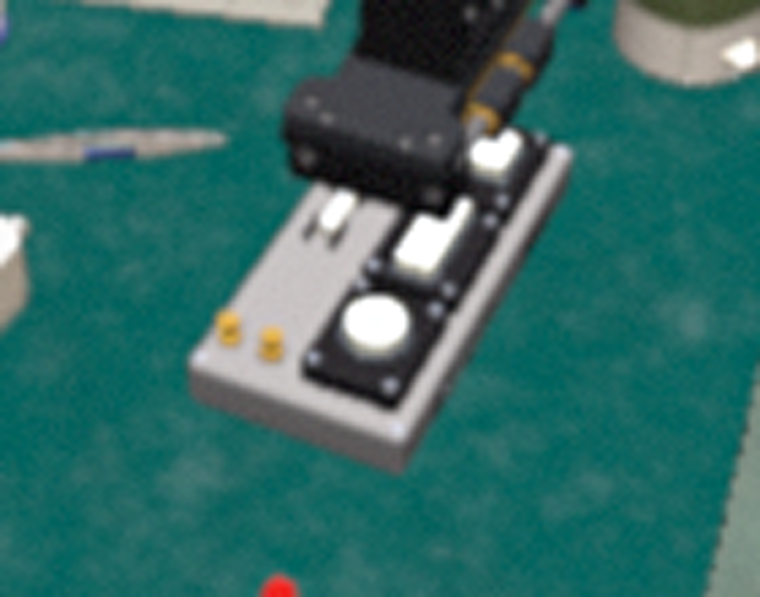

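The round key at (376,322) is back up, and the fingers are over the bar key at (430,238). Pressing the bar.

```bash
python3 -m pendant '0.1 0 -0.8 0 0 0;0 0 -0.8 0 0 0;0 0 -0.5 0 0 0;0 0 -0.4 0 0 0;0 0 0 0 0 0'
python3 -m pendant '0 0 -0.1 0 0 0;0 0 -0.1 0 0 0;0 0 0 0 0 0;0 0 0 0 0 0;0 0 0 0 0 0'
```

```text
time_s: 9.4
ee_pos: [0.4521, -0.0432, 0.1197]
orientation: [-3.135, 0.194, 0.002]
ft_force: [-2.2, 1.4, 3.7]
finger_gap: 0.008
grasp_force: 1.8
time_s: 9.9
ee_pos: [0.4526, -0.0438, 0.1183]
orientation: [-3.135, 0.195, -0.001]
ft_force: [-1.9, 3.1, 5.8]
finger_gap: 0.005
grasp_force: 2.3
```

```bash
python3 -m pendant '0 0 -0.1 0 0 0;0 0 -0.1 0 0 0;0 0 0 0 0 0;0 0 0 0 0 0;0 0 0 0 0 0'
python3 -m pendant '0 0 0 0 0 0;0 0 0 0 0 0;0 0 0 0 0 0;0 0 0 0 0 0;0 0 0 0 0 0'
python3 - <<'E'
from h import *
d=grab("side")
cv2.imwrite("pics/s5.png",cv2.resize(d["image"][160:270,170:350,::-1],(800,489),interpolation=cv2.INTER_CUBIC))
E
```

```text
time_s: 10.4
ee_pos: [0.4528, -0.0437, 0.1178]
orientation: [3.135, -0.195, -0.0]
ft_force: [-6.9, 3.9, 18.4]
finger_gap: 0.005
grasp_force: 9.4
time_s: 10.9
ee_pos: [0.4528, -0.0437, 0.1178]
orientation: [3.135, -0.195, -0.0]
ft_force: [-8.3, 3.7, 19.6]
finger_gap: 0.003
grasp_force: 9.4
```

View pics/s5.png

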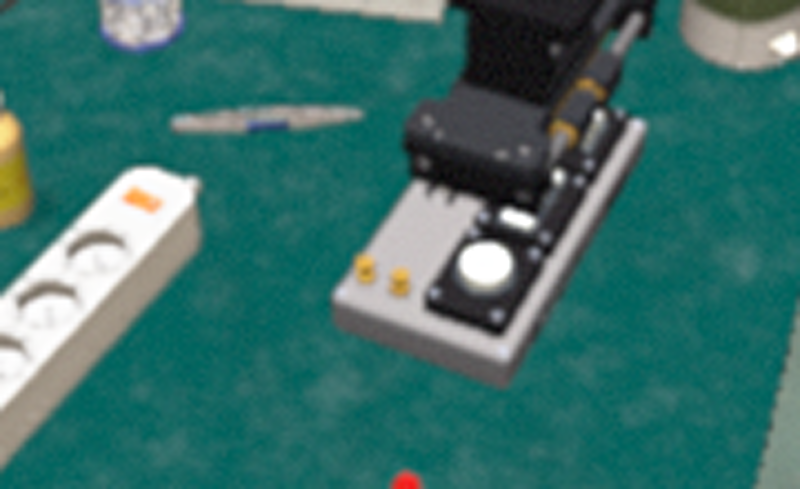

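The bar at (517,218) is held at its hard stop (tips 48 mm, about 19 N, steady), the round key at (485,265) is up, and the strip's rocker at (142,200) is still over. Handing in.

```bash
python3 -c "
from station import manip
print(manip.finish_job())"
```

```text
the job is handed in; nothing more can be done
None
```

I switched the strip's rocker over, pressed and released the round key, and handed the job in with the bar key held at its stop; positions, forces and images agree with this, but the hand-in gave no verdict.

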